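Open the child-latched glue locker

TASK

I need the glue out of the small locker, but its door is held by a child-safety latch. Reach down through the gap in the roof just behind the door, press the sprung latch hook down to free the door, then swing the door wide open, about square to the locker or further, and leave it standing so. Do not shove the stapler, the tape roll or the screwdriver on the roof.

Things in the scene. Friction and masses are not known exactly. Their poses are not given: they have to be found in the camera images.
- locker: grey steel locker fixed to the table, 120 deep (x), 190 wide (y), 150 mm high. Origin: centre of its underside; x points from door to back, y to its left seen from the robot. The 8 mm roof has a cut-out just behind the door, 46 mm deep (x -60 to -14 mm), 64 mm wide (y -67 to -3 mm), closed in front only by the shut door; the latch is reached through it from above.
- door_hinge (a point): point on the door's upright hinge line at roof height: x -62, y +92, z 150 mm in the locker's frame (left front corner).
- latch_pad (a point): centre of the top of the latch hook's white ribbed press pad, mid cut-out, 12 mm below the roof's top while the door is shut. Pad 28 (locker x) by 30 mm (y), its centre 27 mm behind the door's inner face, 127 mm from the hinge along the door. The hook is carried by the door and moves with it; unpressed, its x points away from the door's inner face, z up.
- latch (a joint): latch hook, rad: 0 = sprung up (barb behind a strike under the roof; door has about 2 mm of play), 0.40 = stop. From 0.20 (pad centre 5.5 mm down; 0.40 is 10.5 mm) the barb passes under the strike. Pressing takes about 4 N at first, 7 N at 0.20, 10 N at the stop; springs up when let go. Keep it pressed until the door has come about 25 mm at the hook; then it is free.
- door (a joint): door, rad: 0 = shut, 1.57 = square to the locker, stop at 1.75. Clear pane in aluminium frame, 184 wide, 148 high, 12 mm thick, top level with the roof; upright hinge at its left edge, the right edge swings out towards the robot. Light friction: stays where left. A finger in the cut-out can push its inner face open. A 20 mm knob stands outside near the free edge at half height.
- door_edge (a point): upper corner of the door's inner face at its free (right) edge, at roof height.
- stapler_mid (a point): middle of the blue stapler, 34 x 136 x 50 mm, standing loose on the table to the right of the locker.
- roll_mid (a point): middle of the brown tape roll, 100 mm across, 48 mm high, lying loose on the table to the left of the locker.
- driver_mid (a point): middle of the blue screwdriver, 132 mm long, 13 mm thick, lying loose along the rear of the locker's roof.

How it is judged:
By the outcome, as a careful person would: the job done as asked, in the order asked, and still so for the second after the job is handed in, with the robot touching nothing.
It also fails if it takes over 32 s, if anything falls off the work surface, if the arm or the gripper's body presses on something with over 40 N, if the wrist force passes 120 N, or if a joint passes its speed limit or range.

ROBOT

A 7-joint arm with a two-finger parallel gripper is mounted at the origin on a cart in front of the work surface, level with it; the furniture and walls round the work are solid. World frame = base frame: x ahead of the robot, y to its left, z up, the work surface at z = 0. Lengths are in m, angles in rad, forces in N, time in s.
With the tool pointing down it reaches from about 0.35 to 0.775 m from the base axis. Payload 3.1 kg.
Tool frame: the origin (TCP) lies between the finger pads; the fingertips stand env.tips_ahead ahead of it and the grasp point (between the pads) lies 5 mm behind it (env.tips_ahead is the distance from the TCP to the fingertips, in m); z points along the fingers, y is the line along which they close (so a half turn about z gives the same grasp; the last joint's range is limited). The gripper opens to 85 mm and grips with 20 to 120 N. Pads are 22 mm wide; open, the fingers measure 114 mm over their backs; the gripper's body (76 mm by 85 mm) begins 54 mm behind the grasp point. The pads swing forward as they close: fully open they stand 13 mm farther back than shut.
Start: joints at [1.207, 0.311, 0.014, 1.512, -0.004, 1.319, -0.027], TCP at [0.174, -0.522, 0.245] pointing down, gripper open.
Joint ranges: [-2.7, 2.7], [-0.3, 1.91], [-1.27, 1.3], [0.12, 2.57], [-1.44, 4.58], [0.2, 2.03], [-3.05, 3.05]. Speed limits (rad/s): [2.79, 2.79, 3.14, 3.14, 3.14, 3.14, 3.14].

INTERFACE

Orientations are given as a unit quaternion [w, x, y, z].
In Python, from cell import telemetry, imaging, env, find_in, masks_of, mark_of gives the robot as it stands.
- The arm moves only by the tool send_rows, never from a script. Its argument "rows" is one flat list of numbers, 7 for each row, row after row: the shift along the tool's x, y, z in mm, then the turn, a rotation vector about the tool's x, y, z in rad, then the finger opening in mm, from 0 to 85.4. A call has 1 to 8 rows; each row shifts and turns the commanded pose from where the row before left it, along the tool's axes as they then stand; what a row does not reach is not made up. A row lasts 1/10 s, in which the tool goes at most 50 mm and 8.59 degrees, less where a joint would pass 70% of its speed; a pose out of reach is approached as far as the arm can. A call is refused whole if a number of a shift passes 50 or a number of a turn 0.15, either way. A call with a gripper value outside its range is refused whole. The fingers move at their own pace and stop on an object; "grip_force" is the grip in N (left out, the last holds). Time passes only in rows, so rows that do not move let the fingers close. It gives the time, the measured TCP pose, the force, the opening and the grip force at its end, in the units of the state.
- telemetry.get_obs(): the state, without advancing time (a new reading comes with each control period).
- imaging.capture(name): name is "scene" or "top" or "wrist"; returns (picture, depth): 480x640x3 uint8, red, green, blue; 480x640 float32, m along the optical axis (not along the pixel's ray), 0 where there is no reading.
- imaging.camera_params(name): a dict with "K" (3x3 intrinsics, pixels), "k1" (the pictures are not rectified: a ray, as slopes to the right and down, at radius r is drawn at 1 + k1 r^2 times it, then the intrinsics apply), "world_to_cam" (4x4, takes a point from world to camera coordinates); the wrist camera has in their place "T_tool_cam" (4x4, takes a point from camera to tool coordinates, whose origin is the TCP and whose axes are the flange's). Camera axes: x right, y down, z forward; pixel columns grow to the right and rows downward; lengths in m; the calibration is good to about 2 mm. A picture is of the moment at which its call begins: read the wrist's pose just before it. camera_params takes no time and is no camera call.
- env.finish_job(): hands the job in; it is judged then, once.
Trained networks look in the newest picture that a camera, given by its name, has taken for a name from the list of things; names that differ only in an ending like _2 or _b are one class to them, and where a whole thing is asked for, a point or a joint stands for the part that bears it (a point fixed in the world has none). Each returns a list of dicts, best first, with "conf" (0 to 1); they miss things now and then, are a little off and sometimes report something else, mostly with a low value. They report only what shows in the picture. A call takes as long as a camera call.
- find_in(query, camera): "centre" ([x, y, z] in m, in world coordinates, good to about 4 mm: the middle of the surface that is visible of it).
- masks_of(query, camera): "region" (480x640 bool, what is visible of it).
- mark_of(query, camera): "centre" ([x, y, z] in m, in world coordinates, good to about 4 mm: a listed point, or the origin of a listed thing).
The state is a dict: "time_s": time; "qpos": joint angles; "qd": joint speeds; "joint_torque": joint torques, N m; "tcp_pos": TCP position; "tcp_rot": TCP orientation; "force": force on the tool from outside, world axes, zero at the start; "moment": the same for the moment, N m; "opening": finger opening in m; "grip_force": force on a finger pad.
Only numpy, scipy, OpenCV 4.12 (cv2) and the standard library are available. Lean on these libraries where they do the work, as an engineer would, in place of code of your own. Each camera call takes 0.05 s, during which the arm holds its last target. There are 200 camera calls.

## Working session

There is one attempt and no reset: what is moved stays moved. The work goes in short steps, Python scripts to look and compute and a tool call to move; the robot and the scene stay as the last step left them, time stands still between calls to the robot, and variables do not carry over. Pictures are saved under pics/ and viewed, at most 10 in all, crops included, and the job is handed in when it is done.

Besides the shell and the picture viewer there is one more tool, called after ">>>" in YAML: its name, and indented under it one key for each argument. send_rows: Moves the arm, as the interface text tells. Its arguments: {"type":"object","properties":{"rows":{"type":"array","items":{"type":"number"}},"grip_force":{"type":"number"}},"required":["rows"]}

```bash
mkdir -p pics; cat > m.py <<'E'
import cv2,numpy as np
from cell import telemetry, imaging, env, find_in, masks_of, mark_of
def look(cam,fn):
    p,d=imaging.capture(cam); cv2.imwrite('pics/'+fn,p[:,:,::-1]); return p,d
E
python3 - <<'E'
from m import *
np.set_printoptions(precision=4,suppress=True)
print(env.tips_ahead, telemetry.get_obs())
for c in("scene","top"):
    look(c,c+'0.png')
    for q in("locker","door_hinge","latch_pad","door_edge","stapler_mid","roll_mid","driver_mid"):
        print(c,q,[(np.round(r["centre"],4),round(r["conf"],2)) for r in mark_of(q,c)[:2]])
a=cv2.imread('pics/scene0.png');b=cv2.imread('pics/top0.png')
E
```

```text
0.014 {'time_s': 0.0, 'qpos': array([ 1.2073,  0.3117,  0.014 ,  1.5131, -0.0044,  1.3192, -0.0272]), 'qd': array([-0.0008, -0.0009, -0.001 ,  0.0015,  0.0013, -0.0007, -0.0007]), 'joint_torque': array([  0.    , -37.9913,   0.1461, -23.0589,   0.0123,   0.0136,
         0.    ]), 'tcp_pos': array([ 0.1737, -0.5211,  0.2442]), 'tcp_rot': array([-0.0012,  0.9871,  0.1602, -0.0002]), 'force': array([ 0.102 ,  0.0845, -0.5347]), 'moment': array([0.0038, 0.0127, 0.0533]), 'grip_force': 0.0, 'opening': 0.08544262093198968}
scene locker [(array([ 0.5616,  0.1507, -0.0083]), 0.78)]
scene door_hinge [(array([0.4766, 0.2214, 0.1519]), 0.75)]
scene latch_pad [(array([0.5406, 0.1059, 0.1422]), 0.8), (array([0.6039, 0.1483, 0.1584]), 0.69)]
scene door_edge [(array([0.5297, 0.0467, 0.1543]), 0.98)]
scene stapler_mid [(array([ 0.653 , -0.0289,  0.024 ]), 0.88)]
scene roll_mid [(array([0.5288, 0.3315, 0.0274]), 0.59)]
scene driver_mid [(array([ 0.6493, -0.0284,  0.0236]), 0.71), (array([0.6033, 0.1495, 0.1568]), 0.7)]
top locker [(array([0.5636, 0.1511, 0.0009]), 0.67)]
top door_hinge [(array([0.4739, 0.2142, 0.1496]), 0.7)]
top latch_pad [(array([0.5416, 0.1086, 0.1431]), 0.65)]
top door_edge [(array([0.5343, 0.0459, 0.1504]), 0.79), (array([ 0.6481, -0.0311,  0.0244]), 0.54)]
top stapler_mid [(array([ 0.6501, -0.0317,  0.0267]), 0.64)]
top roll_mid [(array([0.5387, 0.3274, 0.0257]), 0.59)]
top driver_mid [(array([0.6018, 0.1475, 0.1597]), 0.65)]
```

View pics/scene0.png

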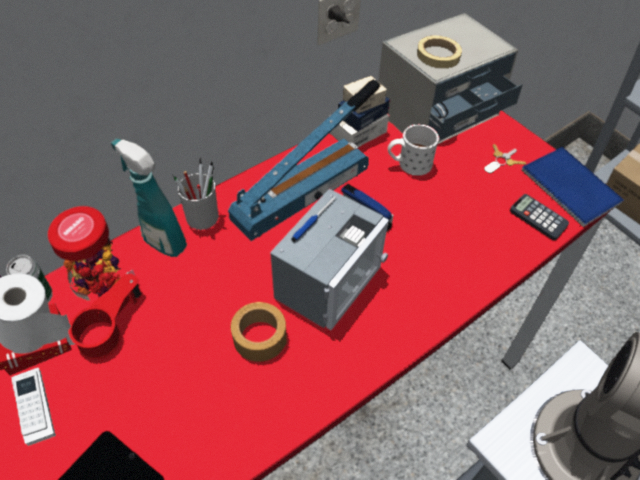

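View pics/top0.png

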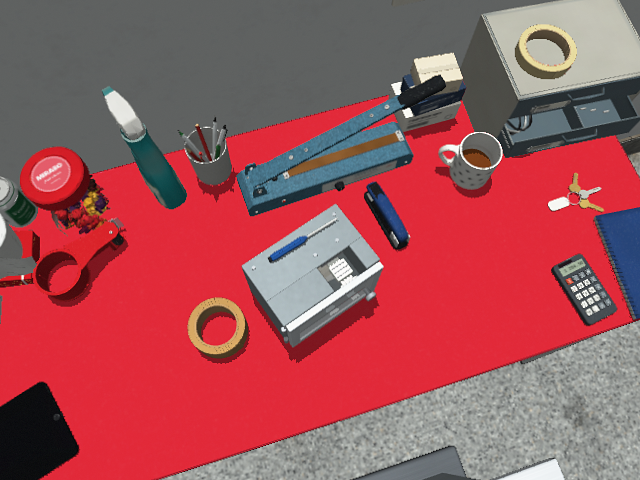

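The top and scene views agree: the locker is at about (0.563, 0.151), yaw ~0.32, with the pad visible in the cut-out at top pixel ~(340,268). The screwdriver lies along the rear of the roof, clear of my path. I'll travel with the fingers shut and a half turn, so the later door swing stays within joint 7's range.

```bash
cat > plan.py <<'E'
import numpy as np,sys
from scipy.spatial.transform import Rotation as R
def plan(p,q,tgt,turn,n):
    """rows from pose p,q(wxyz) to tgt, turning `turn` about tool z"""
    r=R.from_quat(q,scalar_first=True); p=np.array(p,float); out=[]
    for i in range(n):
        s=(np.array(tgt)-p)/(n-i); l=np.round(r.inv().apply(s)*1000,1)
        t=round(turn/n,3); out.append([*l,0,0,t,0]); p=p+r.apply(l/1000); r=r*R.from_rotvec([0,0,t])
    for i in range(0,n,8): print(str([float(v) for x in out[i:i+8] for v in x]).replace('.0,',','))
E
python3 -c "
from plan import *
plan([.1737,-.5211,.2442],[-.0012,.9871,.1602,-.0002],[.5363,.1057,.245],-np.pi,24)
from cell import imaging;print(imaging.camera_params('wrist')['T_tool_cam'].round(3))"
```

```text
[22.6, -20, 0, 0, 0, -0.131, 0, 25, -16.9, 0, 0, 0, -0.131, 0, 27, -13.5, 0, 0, 0, -0.131, 0, 28.5, -9.8, 0, 0, 0, -0.131, 0, 29.6, -6, 0, 0, 0, -0.131, 0, 30.1, -2.1, 0, 0, 0, -0.131, 0, 30.1, 1.9, 0, 0, 0, -0.131, 0, 29.6, 5.8, 0, 0, 0, -0.131, 0.0]
[28.6, 9.6, 0, 0, 0, -0.131, 0, 27.1, 13.2, 0, 0, 0, -0.131, 0, 25.2, 16.7, 0, 0, 0, -0.131, 0, 22.8, 19.8, 0, 0, 0, -0.131, 0, 20, 22.6, 0, 0, 0, -0.131, 0, 16.8, 25, 0, 0, 0, -0.131, 0, 13.4, 27, 0, 0, 0, -0.131, 0, 9.8, 28.5, 0, 0, 0, -0.131, 0.0]
[6, 29.6, 0, 0, 0, -0.131, 0, 2.1, 30.1, 0.1, 0, 0, -0.131, 0, -1.9, 30.1, 0, 0, 0, -0.131, 0, -5.8, 29.6, 0.1, 0, 0, -0.131, 0, -9.6, 28.6, 0, 0, 0, -0.131, 0, -13.3, 27.1, 0.1, 0, 0, -0.131, 0, -16.8, 25.1, 0, 0, 0, -0.131, 0, -19.8, 22.7, 0.1, 0, 0, -0.131, 0.0]
[[ 0.001 -0.964 -0.266  0.067]
 [ 1.     0.     0.001  0.   ]
 [-0.    -0.266  0.964 -0.128]
 [ 0.     0.     0.     1.   ]]
```

>>> send_rows:
  rows: [22.6,-20,0,0,0,-0.131,0,25,-16.9,0,0,0,-0.131,0,27,-13.5,0,0,0,-0.131,0,28.5,-9.8,0,0,0,-0.131,0,29.6,-6,0,0,0,-0.131,0,30.1,-2.1,0,0,0,-0.131,0,30.1,1.9,0,0,0,-0.131,0,29.6,5.8,0,0,0,-0.131,0]

```text
time_s: 1.6
tcp_pos: [0.2954, -0.3118, 0.2455]
tcp_rot: [0.0, 0.773, 0.635, -0.0]
force: [0.5, -0.6, -0.5]
opening: 0.0
grip_force: 0.0
```

>>> send_rows:
  rows: [28.6,9.6,0,0,0,-0.131,0,27.1,13.2,0,0,0,-0.131,0,25.2,16.7,0,0,0,-0.131,0,22.8,19.8,0,0,0,-0.131,0,20,22.6,0,0,0,-0.131,0,16.8,25,0,0,0,-0.131,0,13.4,27,0,0,0,-0.131,0,9.8,28.5,0,0,0,-0.131,0]

```text
time_s: 2.4
tcp_pos: [0.4161, -0.1029, 0.2456]
tcp_rot: [0.0, 0.352, 0.936, -0.0]
force: [0.5, 0.1, -0.5]
opening: -0.0001
grip_force: 0.0
```

>>> send_rows:
  rows: [6,29.6,0,0,0,-0.131,0,2.1,30.1,0.1,0,0,-0.131,0,-1.9,30.1,0,0,0,-0.131,0,-5.8,29.6,0.1,0,0,-0.131,0,-9.6,28.6,0,0,0,-0.131,0,-13.3,27.1,0.1,0,0,-0.131,0,-16.8,25.1,0,0,0,-0.131,0,-19.8,22.7,0.1,0,0,-0.131,0]

```text
time_s: 3.2
tcp_pos: [0.5372, 0.1058, 0.2449]
tcp_rot: [0.0, -0.164, 0.987, -0.0]
force: [0.4, -0.3, -0.3]
opening: 0.0002
grip_force: 0.0
```

>>> send_rows:
  rows: [0,0,0,0,0,0,0,0,0,0,0,0,0,0]

```text
time_s: 3.4
tcp_pos: [0.5364, 0.1054, 0.2446]
tcp_rot: [-0.0, -0.162, 0.987, 0.0]
force: [0.3, -1.5, 0.0]
opening: 0.0002
grip_force: 0.0
```

```bash
python3 - <<'E'
from m import *
o=telemetry.get_obs();print(o['time_s'],o['tcp_pos'],o['tcp_rot'],o['qpos'],o['force'],o['opening'])
look('wrist','w1.png')
for q in("latch_pad","door_edge","door_hinge","locker"):
    print(q,[(np.round(r["centre"],4),round(r["conf"],2)) for r in mark_of(q,'wrist')[:2]])
E
```

```text
3.4 [0.53636959 0.1054258  0.24464039] [-3.88707654e-04 -1.61595714e-01  9.86856964e-01  8.21271933e-05] [ 0.36076901  0.41451438 -0.81909668  1.49792039  0.30509615  1.36230951
  1.41599148] [ 0.25815105 -1.5158459   0.0399198 ] 0.00024960207570950656
latch_pad [(array([0.5394, 0.1066, 0.1366]), 0.64), (array([0.5327, 0.0479, 0.1499]), 0.23)]
door_edge [(array([0.5334, 0.0445, 0.1467]), 0.63)]
door_hinge [(array([0.4738, 0.2193, 0.1484]), 0.9)]
locker [(array([0.5625, 0.1516, 0.0036]), 0.67)]
```

View pics/w1.png

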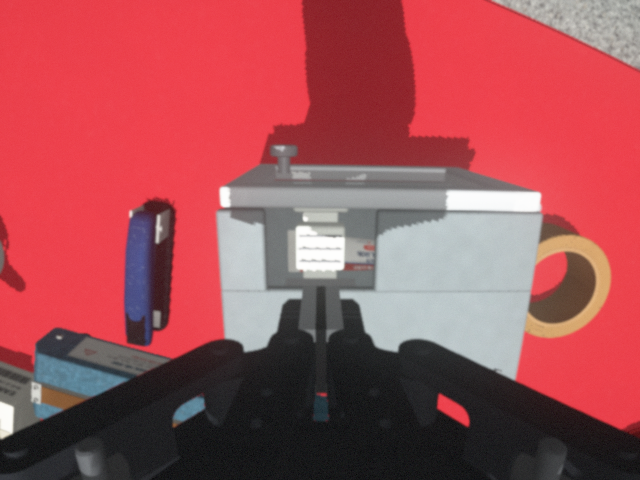

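The wrist view shows the cut-out with the white pad at ~(320,250), the door bar in front at row ~200, and the fingers lined up with the pad. I'm descending to just above the pad, then pressing while watching the force.

>>> send_rows:
  rows: [0,0,28,0,0,0,0,0,0,28,0,0,0,0,0,0,20,0,0,0,0,0,0,10,0,0,0,0,0,0,2,0,0,0,0,0,0,0,0,0,0,0]

```text
time_s: 4.25
tcp_pos: [0.5369, 0.1049, 0.1575]
tcp_rot: [0.001, -0.161, 0.987, -0.0]
force: [0.2, 0.5, 0.8]
opening: -0.0002
grip_force: 0.0
```

>>> send_rows:
  rows: [0,0,2,0,0,0,0,0,0,2,0,0,0,0,0,0,0,0,0,0,0]

```text
time_s: 4.55
tcp_pos: [0.5367, 0.1051, 0.1532]
tcp_rot: [0.0, -0.161, 0.987, -0.0]
force: [-1.0, 0.3, 0.4]
opening: 0.0001
grip_force: 0.0
```

>>> send_rows:
  rows: [0,0,2,0,0,0,0,0,0,0,0,0,0,0]

```text
time_s: 4.75
tcp_pos: [0.5372, 0.1053, 0.1519]
tcp_rot: [0.001, -0.161, 0.987, -0.0]
force: [0.2, -0.7, 5.4]
opening: -0.0003
grip_force: 2.5
```

>>> send_rows:
  rows: [0,0,2,0,0,0,0,0,0,0,0,0,0,0]

```text
time_s: 4.95
tcp_pos: [0.5378, 0.1056, 0.1506]
tcp_rot: [0.002, -0.161, 0.987, 0.0]
force: [-0.1, -0.2, 7.0]
opening: -0.0001
grip_force: 3.7
```

>>> send_rows:
  rows: [0,0,2,0,0,0,0,0,0,0,0,0,0,0]

```text
time_s: 5.15
tcp_pos: [0.5383, 0.1058, 0.1492]
tcp_rot: [0.002, -0.161, 0.987, 0.0]
force: [-0.6, -1.5, 9.9]
opening: 0.0
grip_force: 4.7
```

>>> send_rows:
  rows: [0,0,2,0,0,0,0,0,0,0,0,0,0,0]

```text
time_s: 5.35
tcp_pos: [0.5385, 0.1059, 0.1478]
tcp_rot: [0.003, -0.161, 0.987, -0.0]
force: [-0.6, -0.7, 12.0]
opening: 0.0003
grip_force: 5.6
```

>>> send_rows:
  rows: [0,0,2,0,0,0,0,0,0,0,0,0,0,0]

```text
time_s: 5.55
tcp_pos: [0.5386, 0.1059, 0.1463]
tcp_rot: [0.003, -0.161, 0.987, -0.0]
force: [-1.4, -0.9, 13.7]
opening: 0.0001
grip_force: 6.5
```

>>> send_rows:
  rows: [4,0,0,0,0,0,0,4,0,0,0,0,0,0,0,0,0,0,0,0,0]

```text
time_s: 5.85
tcp_pos: [0.5321, 0.103, 0.1468]
tcp_rot: [0.004, -0.161, 0.987, -0.0]
force: [0.5, -1.2, 12.6]
opening: -0.0
grip_force: 6.5
```

>>> send_rows:
  rows: [3,0,0,0,0,0,0,3,0,0,0,0,0,0,0,0,0,0,0,0,0]

```text
time_s: 6.15
tcp_pos: [0.5266, 0.1009, 0.1467]
tcp_rot: [0.004, -0.161, 0.987, -0.001]
force: [-0.2, -0.8, 13.3]
opening: -0.0
grip_force: 6.5
```

>>> send_rows:
  rows: [3,0,0,0,0,0,0,6.5,-0.3,0,0,0,0.05,0,6.5,-0.3,0,0,0,0.05,0,6.5,-0.3,0,0,0,0.05,0,0,0,0,0,0,0,0]

```text
time_s: 6.65
tcp_pos: [0.5046, 0.0939, 0.1466]
tcp_rot: [0.004, -0.086, 0.996, -0.0]
force: [0.4, -1.1, 14.4]
opening: -0.0002
grip_force: 6.5
```

```bash
python3 - <<'E'
from m import *
o=telemetry.get_obs();print(o['time_s'],o['tcp_pos'],o['tcp_rot'],o['qpos'],o['force'])
look('wrist','w2.png')
for q in("latch_pad","door_edge"):
    print(q,[(np.round(r["centre"],4),round(r["conf"],2)) for r in mark_of(q,'wrist')[:2]])
E
```

```text
6.65 [0.50459877 0.09390408 0.14656196] [ 3.93639777e-03 -8.63960685e-02  9.96253019e-01 -3.83297550e-04] [ 0.37330809  0.41425422 -0.77139807  1.74464611  0.32257832  1.10543498
  1.24306222] [ 0.36987512 -1.08125087 14.37805967]
latch_pad []
door_edge [(array([0.4821, 0.0373, 0.1526]), 0.8)]
```

View pics/w2.png

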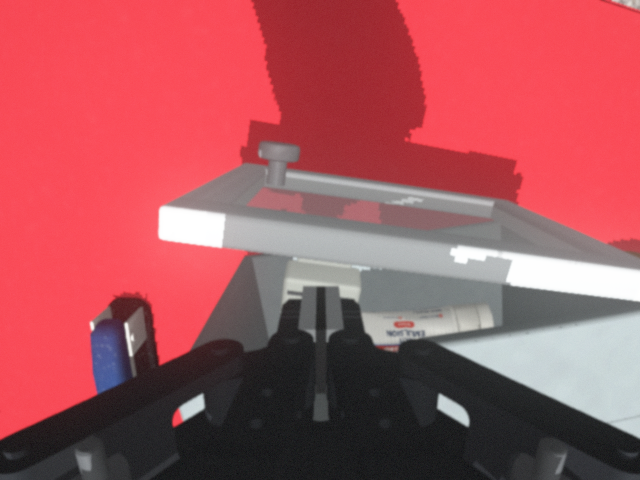

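The wrist view shows the door ajar, with its free edge at ~(190,225). That is about 0.28 rad, so the hook is past the strike. I'm carrying on round the hinge arc.

>>> send_rows:
  rows: [15.5,-0.1,0,0,0,0.12,0,15.5,-0.1,0,0,0,0.12,0,15.5,-0.1,0,0,0,0.12,0,15.5,-0.1,0,0,0,0.12,0,15.5,-0.1,0,0,0,0.12,0,15.5,-0.1,0,0,0,0.12,0,0,0,0,0,0,0,0]

```text
time_s: 7.5
tcp_pos: [0.413, 0.1068, 0.1461]
tcp_rot: [0.003, 0.269, 0.963, 0.002]
force: [-1.3, 0.4, 14.1]
opening: 0.0001
grip_force: 6.6
```

```bash
python3 - <<'E'
from m import *
o=telemetry.get_obs();print(o['time_s'],o['tcp_pos'],o['tcp_rot'],o['qpos'],o['force'])
for c in('wrist','top'):
  look(c,c+'3.png')
  for q in("latch_pad","door_edge"):
    print(q,[(np.round(r["centre"],4),round(r["conf"],2)) for r in mark_of(q,c)[:2]])
E
```

```text
7.5 [0.41300514 0.1068094  0.14614666] [0.00332086 0.26921328 0.96307359 0.0015606 ] [ 0.32044879  0.20356237 -0.69288152  1.96130988  0.15372542  1.02081496
  0.58357331] [-1.31370188  0.43316379 14.05252631]
latch_pad []
door_edge [(array([0.3563, 0.0811, 0.1494]), 0.74)]
latch_pad [(array([0.4147, 0.1045, 0.1325]), 0.46)]
door_edge [(array([0.3619, 0.0773, 0.1475]), 0.98)]
```

View pics/wrist3.png

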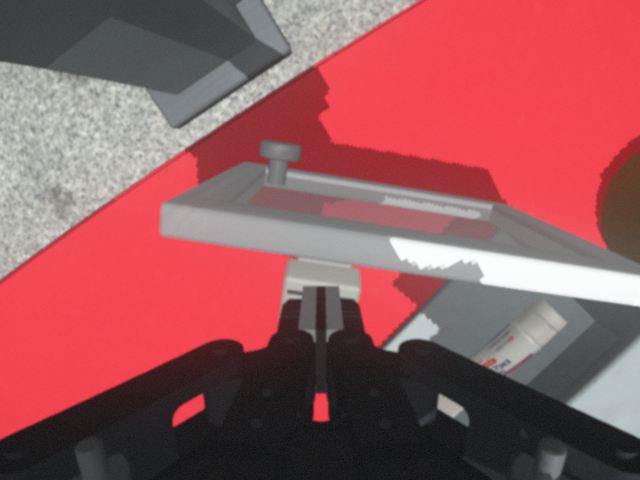

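The door is at about 1.0 rad, dragged along by the pressed hook. It needs about 0.65 rad more.

>>> send_rows:
  rows: [15.5,-0.1,0,0,0,0.12,0,15.5,-0.1,0,0,0,0.12,0,15.5,-0.1,0,0,0,0.12,0,15.5,-0.1,0,0,0,0.12,0,15.5,-0.1,0,0,0,0.12,0,6.5,-0.1,0,0,0,0.05,0,0,0,0,0,0,0,0]

```text
time_s: 8.5
tcp_pos: [0.3577, 0.1674, 0.1463]
tcp_rot: [0.003, 0.562, 0.827, 0.004]
force: [0.9, 0.7, 13.6]
opening: 0.0001
grip_force: 6.5
```

```bash
python3 - <<'E'
from m import *
o=telemetry.get_obs();print(o['time_s'],o['tcp_pos'],o['tcp_rot'],o['qpos'],o['force'])
h=np.array([.4738,.2193])
for c in('wrist','top'):
  look(c,c+'4.png')
  for r in mark_of("door_edge",c)[:2]:
    d=r["centre"][:2]-h; print(r["centre"],r["conf"],(-1.242-np.arctan2(d[1],d[0]))%6.283)
E
```

```text
8.5 [0.35766905 0.16737427 0.14631842] [0.00275017 0.56211754 0.82704096 0.00442164] [ 0.15691875  0.12415111 -0.68344696  2.0361964   0.09432577  1.00056915
 -0.19606625] [ 0.86990667  0.71290557 13.64701741]
[0.3002, 0.1788, 0.1464] 0.6 1.670397140234479
```

The door is at ~1.67 rad. I'm lifting off straight up, then backing away from the door.

>>> send_rows:
  rows: [0,0,-4,0,0,0,0,0,0,-5,0,0,0,0,0,0,-8,0,0,0,0,0,0,-20,0,0,0,0,0,0,-30,0,0,0,0,0,0,-30,0,0,0,0,0,0,-10,0,0,0,0,0,0,0,0,0,0,0]

```text
time_s: 9.5
tcp_pos: [0.3548, 0.1641, 0.2508]
tcp_rot: [0.001, 0.563, 0.826, 0.001]
force: [0.2, -0.9, -0.6]
opening: 0.0002
grip_force: 0.0
```

```bash
python3 - <<'E'
from m import *
o=telemetry.get_obs();print(o['time_s'],o['tcp_pos'],o['force'])
h=np.array([.4738,.2193])
for c in('wrist','top','scene'):
  look(c,c+'5.png')
  for r in mark_of("door_edge",c)[:2]:
    d=r["centre"][:2]-h; print(c,r["centre"],r["conf"],(-1.242-np.arctan2(d[1],d[0]))%6.283)
for q in("stapler_mid","roll_mid","driver_mid"): print(q,[r["centre"] for r in mark_of(q,'scene')[:2]])
E
```

```text
9.5 [0.35482099 0.16406347 0.25079915] [ 0.23986271 -0.94468739 -0.55231091]
wrist [0.2975, 0.1796, 0.1503] 0.75 1.6781027560725987
top [0.3002, 0.174, 0.1504] 0.66 1.6443399163949688
scene [0.2966, 0.1766, 0.1514] 0.84 1.6631300853154367
stapler_mid [[0.6561, -0.0298, 0.0242]]
roll_mid [[0.6517, -0.0273, 0.0244], [0.5317, 0.3313, 0.0296]]
driver_mid [[0.6072, 0.1481, 0.1558]]
```

View pics/scene5.png

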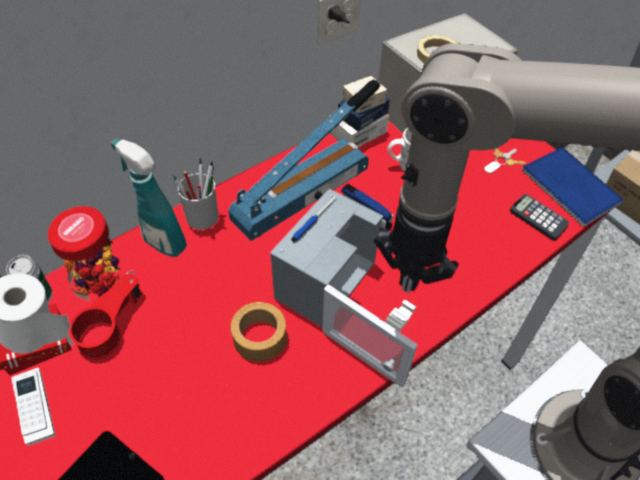

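View pics/wrist5.png

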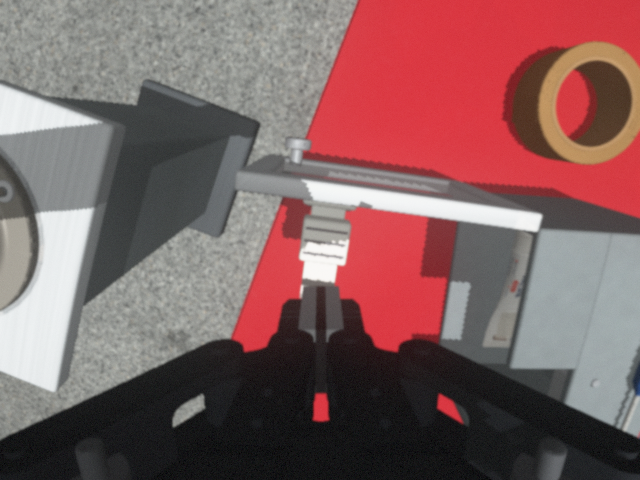

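Both pictures show the door standing a bit past square: in the scene view its frame runs from (325,290) to (410,380). The hook has sprung back, the gripper is well clear above, and the stapler, roll and screwdriver haven't moved. I'm handing in.

```bash
python3 -c "
from cell import env;print(env.finish_job())"
```

```text
the job is handed in; nothing more can be done
None
```

I pressed the latch free and swung the door open to about 1.66 rad, a little past square. It is standing there with the gripper clear, the stapler, tape roll and screwdriver did not move, and I handed the job in at about 10 s.

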